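Unlatch and open the gate of the spring cage

TASK

The clutch springs standing in the small wire cage on the bench are needed next. Lift the gravity latch bar of the yellow gate by its red knob until it is level with the gap between the two brass lips that hold it, without forcing it against the lips or the stop above, and calmly swing the gate out towards you until it stands wide open, at about a right angle to the cage front. Then let the bar down to its rest and leave the gate standing open, the springs in the cage still upright and the blue tin where it is.

Things in the scene. Friction and masses are not known exactly. Their poses are not given: they have to be found in the camera images.
- cage: Grey wire cage, 140 x 284 mm, 170 mm high, open at the top, fixed to the bench; front posts 190 mm (hinge side) and 230 mm (latch side) high. Axes: x into the cage, y left along its front, z up; origin at bench height in the plane of the gate. Yellow tube gate in its front, 211 mm wide, top edge 164 mm above the bench.
- gate_hinge (a point): The gate's upright hinge line, at bench height (z = 0), with the axes of the cage. The shut gate runs from here along -y of these axes and opens towards -x (towards the robot).
- gate (a joint): Opening angle of the gate about its hinge (rad): 0 shut, grows as it swings out to -x of the cage (clockwise seen from above), stop at 1.75. Stays where it is left (about 1 N of friction at the knob). Latched, it has some 0.01 rad of play.
- latch_bar (a joint): Lift angle of the latch bar about its pivot, in the plane of the gate (rad): 0 at rest on its pin on the gate, grows as the tip rises, stop at 0.34. Falls back by gravity (about 2 N at the knob). Steel bar 8 mm thick, 10 mm high; the keeper holds it 185 mm from the pivot.
- latch_pivot (a point): Pivot of the latch bar, on the bar's middle line, on the front of the gate. Gate shut: 18 mm from the hinge line along -x of the cage, 40 mm along -y, 160 mm above the bench.
- latch_knob (a point): Middle of the bar's red upright round knob, 14 mm across, 44 mm long; 100 mm from the pivot towards the tip and 45 mm above the bar's middle line (205 mm above the bench at rest); it moves on an arc about the pivot. Pinch it from above, best front to back across the gate: clear of the keeper, 85 mm further along -y and 232 mm high with its post, and the knob can tip as the bar lifts.
- keeper: Dark bracket on the latch-side front post; origin at bench height in the post's axis, 225 mm from the hinge along -y. Clamped to it is a brass C-shaped plate 8 mm wide round the bar. In front of the bar: a lower lip, a 16 mm gap, an upper lip. Above the bar, behind the upper lip and 4 mm higher than its foot: a rubber buffer (2 N per mm, 2.5 mm travel, then hard). It bears 10 N at most.
- keeper_mount (a point): Centre of the bracket's front face (171 mm up). It does not tell the height of the brass plate, clamped differently each time: its lower lip ends 6 to 38 mm above the underside of the resting bar. Too low or too high a bar catches on a lip. Lift gently until the buffer is felt (0.08 to 0.26 rad), ease down about 6 mm at the bar (0.03 rad) from first touch, then swing out.
- cage_spring_left: Dark coil spring standing in the cage, 39 mm across and 68 mm high; origin at the centre of its foot, z axis up.
- cage_spring_right: Dark coil spring standing in the cage, 39 mm across and 66 mm high; origin at the centre of its foot, z axis up.
- blue_tin: Blue tin, 53 mm across and 38 mm high, on the bench to the right; origin at the centre of its foot. Not to be moved.
There are look-alikes about, which are no part of the job. Leave any brown or orange look-alike of the cage_spring_right alone.

How it is judged (in metres and radians):
On the way, in this order (a step that is already met when the one before it is completed fails the run):
1. the latch bar is lifted while the gate is still shut (value of joint latch_bar above 0.03 rad and value of joint gate below 0.04 rad), for 0.1 s.
2. the gate is swung out of the keeper (value of joint gate above 0.3 rad), for 0.1 s.
At the end, for the whole second after the job is handed in: The gate stands still, open by at least 1.3 rad (75 degrees); the latch bar is back on its rest pin (within 0.04 rad); both springs in the cage are upright (within 0.2 rad) and the blue tin is within 20 mm of where it stood (value of joint gate above 1.3 rad and value of joint latch_bar below 0.04 rad and velocity of joint gate between -0.05 and 0.05 rad/s and angle between each of cage_spring_left, cage_spring_right's own z axis and vertical below 0.2 rad and distance of blue_tin from where it was at the start of the episode below 0.02 m); the robot touches nothing.
It fails at once if the keeper is pressed or pulled with more than 10 N (contact force between keeper and anything else above 10 N).
It fails at once if the gate is flung (faster than 2 rad/s) (velocity of joint gate above 2 rad/s).
It fails at once if a spring in the cage is knocked over (angle between any of cage_spring_left, cage_spring_right's own z axis and vertical above 0.4 rad).
It fails at once if the blue tin is shoved more than 20 mm (distance of blue_tin from where it was at the start of the episode above 0.02 m).
It also fails if it takes over 48 s, if anything falls off the work surface, if the arm or the gripper's body presses on something with over 40 N, if the wrist force passes 120 N, or if a joint passes its speed limit or range.

ROBOT

A 6-joint arm with a two-finger parallel gripper is mounted at the origin on a cart in front of the work surface, level with it; the furniture and walls round the work are solid. World frame = base frame: x ahead of the robot, y to its left, z up, the work surface at z = 0. Lengths are in m, angles in degrees, forces in N, time in s.
With the tool pointing down it reaches from about 0.35 to 0.875 m from the base axis. Payload 4.2 kg.
Tool frame: the origin (TCP) lies between the finger pads; the fingertips stand 14 mm ahead of it and the grasp point (between the pads) lies 5 mm behind it; x points along the fingers, y is the direction in which the jaws open and shut, and the axes are right-handed (so a half turn about x gives the same grasp; the last joint's range is limited). The gripper opens to 87 mm and grips with 3 to 60 N. Pads are 19 mm wide; open, the fingers measure 117 mm over their backs; the gripper's body (75 mm by 190 mm) begins 51 mm behind the grasp point.
Start: joints at [-53.308, 22.042, 0.453, 0, -68.411, -14.817], TCP at [0.233, -0.58, 0.237] pointing down, gripper open.
Joint ranges: [-179.83, 179.83], [-69.29, 118.12], [-61.27, 80.66], [-181.25, 117.63], [-171.15, -9.14], [-177.46, 177.46]. Speed limits (degrees/s): [159.86, 159.86, 180, 180, 180, 180].

INTERFACE

Orientations are given as a 3x3 rotation matrix whose columns are the frame's x, y, z axes.
In Python, from station import r, imaging, job gives the robot as it stands. The module is installed in compiled form; this text tells all that it offers.
- The arm moves only by the tool apply_moves, never from a script. Its arguments are lists of equal length, an entry for each row: "xyz": the shift along the tool's x, y, z in m, a list of three; "twist": the turn about the tool's x in degrees; "claw": the opening, from 0 (shut) to 1 (fully open). A call has 1 to 12 rows; each row shifts and turns the pose as measured when the row begins, along the tool's axes as they then stand; what a row does not reach is not made up. A row lasts 1/10 s, in which the tool goes at most 50 mm and 8.59 degrees, less where a joint would pass 70% of its speed; a pose out of reach is approached as far as the arm can. A call is refused whole if a number of a shift passes 0.05 or a number of a turn 8.59, either way. A call with a gripper value outside its range is refused whole. The fingers move at their own pace and stop on an object; the grip force is fixed at half the most. Time passes only in rows, so rows that do not move let the fingers close. It gives the time, the measured TCP pose, the force and the opening at its end, in the units of the state.
- r.sense(): the state, without advancing time (a new reading comes with each control period).
- imaging.capture(name): name is "scene" or "top"; returns a dict with "pixels" (400x640x3 uint8, red, green, blue), "mtx" (3x3 intrinsics, pixels), "view" (4x4, takes a point from world to camera coordinates). Camera axes: x right, y down, z forward; pixel columns grow to the right and rows downward; lengths in m; the calibration is good to about 2 mm. A picture is of the moment at which its call begins. There is no depth.
- job.finish_job(): hands the job in, once; it reports no verdict.
Trained networks look in a picture, given as the dict that the camera call returned (one of the last four; its "shot" number tells which), for a name from the list of things; names that differ only in an ending like _2 or _b are one class to them, and where a whole thing is asked for, a point or a joint stands for the part that bears it (a point fixed in the world has none). Each returns a list of dicts, best first, with "p" (0 to 1); they miss things now and then, are a little off and sometimes report something else, mostly with a low value. They report only what shows in the picture. A call takes as long as a camera call. They do not tell look-alikes from the thing itself.
- imaging.regions_of(query, picture): "mask" (400x640 bool, what is visible of it) and "centre" ([column, row] in pixels, amid what is visible of it).
The state is a dict: "time_s": time; "joints": joint angles; "joint_velocities": joint speeds; "effort": joint torques, N m; "tcp_pos": TCP position; "ee_rot": TCP orientation; "wrist_force": force on the tool from outside, world axes, zero at the start; "moment": the same for the moment, N m; "gripper_width": opening from 0.0 (shut) to 1.0 (fully open).
Only numpy, scipy, OpenCV 4.12 (cv2) and the standard library are available. Lean on these libraries where they do the work, as an engineer would, in place of code of your own. Each camera call takes 0.05 s, during which the arm holds its last target.

## Working session

There is one attempt and no reset: what is moved stays moved. The work goes in short steps, Python scripts to look and compute and a tool call to move; the robot and the scene stay as the last step left them, time stands still between calls to the robot, and variables do not carry over. Pictures are saved under pics/ and viewed, and the job is handed in when it is done.

Besides the shell and the picture viewer there is one more tool, called as name([rows], argument=value, ...), one row to a line, values as JSON. apply_moves: Moves the arm, as the interface text tells. Its arguments: {"type":"object","properties":{"xyz":{"type":"array","items":{"type":"array","items":{"type":"number"}}},"twist":{"type":"array","items":{"type":"number"}},"claw":{"type":"array","items":{"type":"number"}}},"required":["xyz","twist","claw"]}

```bash
mkdir -p pics; cat > look.py <<'E'
import sys,cv2,numpy as np
from station import r,imaging,job
def snap(cam,tag):
    p=imaging.capture(cam)
    cv2.imwrite(f'pics/{tag}.png',cv2.cvtColor(p['pixels'],cv2.COLOR_RGB2BGR))
    return p
E
python3 - <<'E'
from look import *
import pickle
s=r.sense();print(s['time_s'],s['tcp_pos'],s['ee_rot'],s['gripper_width'])
for c in('scene','top'):
    p=snap(c,c+'1'); pickle.dump(p,open(c+'1.pkl','wb'))
    print(c,p['mtx'],p['view'])
    for q in('latch_knob','keeper','gate','cage','blue_tin','cage_spring_left','cage_spring_right'):
        try:
            for d in imaging.regions_of(q,p)[:3]: 
                m=d['mask'];ys,xs=np.where(m);print(q,d['p'],d['centre'],m.sum(),xs.min(),xs.max(),ys.min(),ys.max())
        except Exception as e: print(q,e)
E
```

```text
0.0 [ 0.23268086 -0.57945986  0.23545773] [[-9.08435093e-04 -3.72419403e-01  9.28064094e-01]
 [ 1.98578225e-03  9.28061976e-01  3.72420496e-01]
 [-9.99997616e-01  2.18125305e-03 -1.03540228e-04]] 0.9995296148439854
scene [[493.49811063   0.         323.29569816]
 [  0.         493.49811063 204.6623899 ]
 [  0.           0.           1.        ]] [[-0.77259647 -0.63489037  0.00298586  0.40990699]
 [-0.44856023  0.54251146 -0.71026406  0.44143999]
 [ 0.44931994 -0.55008684 -0.70392901  1.00192202]
 [ 0.          0.          0.          1.        ]]
latch_knob 0.92 [303.5, 201.7] 360 280 323 183 237
keeper 0.73 [318.2, 177.5] 197 316 325 165 196
gate 0.87 [291.5, 224.7] 1760 268 323 183 276
gate 0.62 [318.1, 173.2] 161 315 325 165 186
cage 0.93 [274.7, 231.4] 6911 216 324 162 292
blue_tin 0.54 [395.2, 206.0] 316 387 405 195 214
cage_spring_right 0.56 [361.5, 205.5] 215 352 365 191 214
cage_spring_right 0.54 [279.3, 214.6] 43 277 289 211 231
cage_spring_right 0.53 [378.3, 216.0] 138 368 380 208 227
top [[494.91938685   0.         324.03417221]
 [  0.         494.91938685 204.03113906]
 [  0.           0.           1.        ]] [[-0.01129347 -0.99972796  0.02040746 -0.12143341]
 [-0.98585921  0.00771971 -0.16739777  0.62586205]
 [ 0.16719469 -0.02200938 -0.9856782   1.19489697]
 [ 0.          0.          0.          1.        ]]
latch_knob 0.81 [291.8, 188.9] 381 249 340 180 200
gate 0.8 [283.7, 192.3] 1404 240 340 175 204
cage 0.57 [275.1, 165.7] 6765 217 339 126 209
blue_tin 0.56 [406.9, 236.3] 361 397 419 228 247
cage_spring_left 0.66 [258.5, 172.9] 224 249 266 166 185
cage_spring_right 0.76 [302.5, 164.2] 249 294 309 156 176
cage_spring_right 0.68 [372.6, 230.9] 190 360 377 226 243
cage_spring_right 0.61 [376.7, 209.3] 208 370 387 199 216
```

```bash
python3 - <<'E'
import cv2
a=cv2.imread('pics/scene1.png');cv2.imwrite('pics/s1c.png',cv2.resize(a[150:310,200:420],None,fx=3.6,fy=3.6,interpolation=cv2.INTER_CUBIC))
a=cv2.imread('pics/top1.png');cv2.imwrite('pics/t1c.png',cv2.resize(a[110:260,200:430],None,fx=3.4,fy=3.4,interpolation=cv2.INTER_CUBIC))
E
```

```text
(no output)
```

View pics/s1c.png

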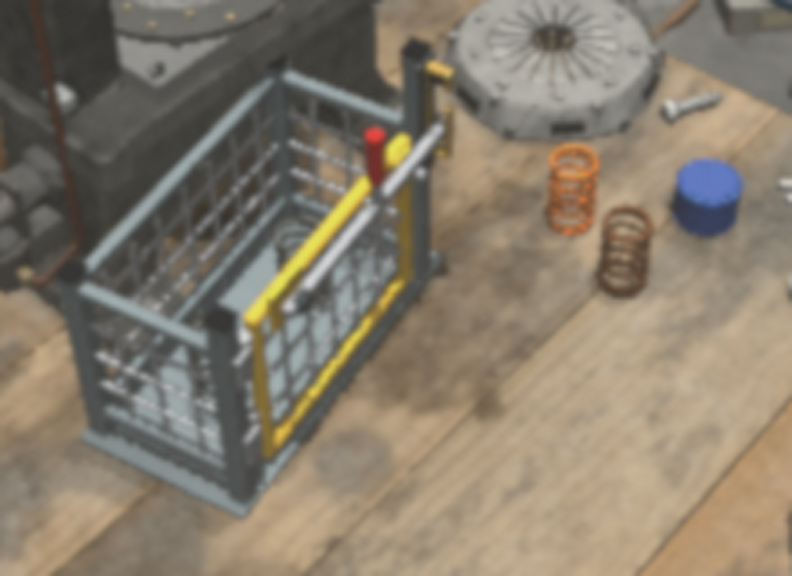

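View pics/t1c.png

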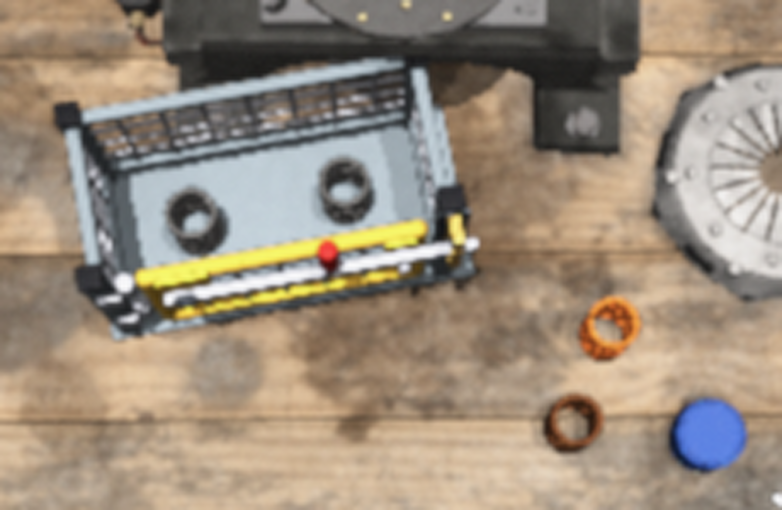

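View pics/scene1.png

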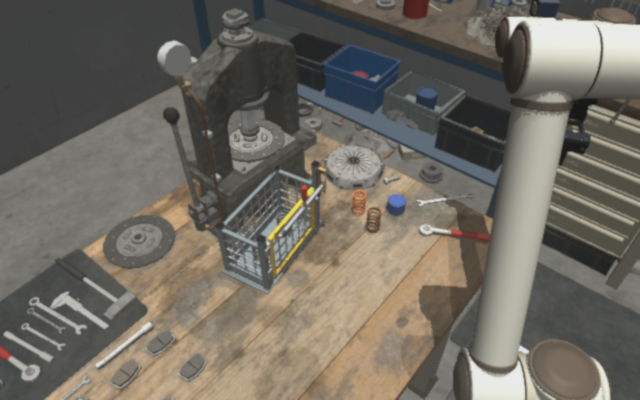

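```bash
cat > geo.py <<'E'
import pickle,numpy as np,cv2
C={c:pickle.load(open(c+'1.pkl','rb')) for c in('scene','top')}
def P(c): return C[c]['mtx']@C[c]['view'][:3]
def tri(ps,pt):
    X=cv2.triangulatePoints(P('scene'),P('top'),np.array(ps,float).reshape(2,1),np.array(pt,float).reshape(2,1)).ravel();return X[:3]/X[3]
def ray(c,px,z):
    M=P(c);A=np.column_stack([M[:,0],M[:,1],-np.array([px[0],px[1],1.])]);return np.linalg.solve(A,-(M[:,2]*z+M[:,3]))[:2]
def proj(c,X):
    q=P(c)@np.append(X,1);return q[:2]/q[2]
E
python3 - <<'E'
from geo import *
s=lambda a,b:(a/3.6+200,b/3.6+150)
t=lambda a,b:(a/3.4+200,b/3.4+110)
for n,a,b,z in(('knobtop',s(375,133),t(328,248),.227),('hingepost',s(220,315),t(93,275),.19),('latchpost',s(416,47),t(455,197),.23),('bartip',s(440,128),t(474,243),.16)):
    print(n,tri(a,b),ray('scene',a,z),ray('top',b,z))
# red blob centroid
for c in C:
    im=C[c]['pixels'].astype(int);m=(im[...,0]>130)&(im[...,1]<70)&(im[...,2]<70);ys,xs=np.where(m);k=(xs>240)&(xs<340)&(ys>150)&(ys<240);print(c,xs[k].mean(),ys[k].mean(),xs[k].min(),xs[k].max(),ys[k].min(),ys[k].max(),k.sum())
E
```

```text
knobtop [ 0.64263823 -0.06393793  0.2258423 ] [ 0.64169774 -0.06304309] [ 0.64247519 -0.06392704]
hingepost [0.63402313 0.09299738 0.18860506] [0.63363068 0.09401388] [0.63325353 0.09243842]
latchpost [ 0.6754895  -0.14568512  0.22885315] [ 0.67501102 -0.14449536] [ 0.67484052 -0.14584643]
bartip [ 0.66410617 -0.16091623  0.14852233] [ 0.65832571 -0.15038437] [ 0.65962871 -0.1614251 ]
scene 303.77777777777777 188.44444444444446 302 306 188 189 9
top 296.4166666666667 184.58333333333334 294 298 182 186 12
```

apply_moves([
  [-0.05,0,0],
  [-0.05,0,0],
  [0,0,0],
  [0,0,0],
  [0,0,0],
  [0,0,0],
  [0,0,0],
  [0,0,0],
  [0,0,0],
  [0,0,0],
], twist=[-8,-8,-8,-8,-8,-8,-8,-8,-8,-6], claw=[1,1,1,1,1,1,1,1,1,1])

```text
time_s: 1.8
tcp_pos: [0.2323, -0.5794, 0.3406]
ee_rot: [[-0.0, -0.974, -0.226], [0.001, -0.226, 0.974], [-1.0, 0.0, 0.001]]
wrist_force: [0.2, -0.3, 0.0]
gripper_width: 1.0
```

```bash
cat > rel.py <<'E'
import sys,numpy as np
from look import *
s=r.sense();R=np.array(s['ee_rot']);p=np.array(s['tcp_pos'])
print('t',s['time_s'],'p',p.round(4),'yaw',np.degrees(np.arctan2(R[1,1],R[0,1])).round(2),'w',round(s['gripper_width'],3),'F',np.array(s['wrist_force']).round(2),'j',np.array(s['joints']).round(1))
print(R.round(3).tolist())
if len(sys.argv)>3: 
    d=np.array(list(map(float,sys.argv[1:4])))-p; print('tool shift',(R.T@d).round(4))
E
python3 rel.py .6425 -.064 .33
```

```text
t 1.8 p [ 0.2323 -0.5794  0.3406] yaw -166.92 w 1.0 F [ 0.16 -0.28  0.04] j [-53.3  19.3  11.   -0.  -81.8  66.4]
[[-0.0, -0.974, -0.226], [0.001, -0.226, 0.974], [-1.0, 0.0, 0.001]]
tool shift [ 0.0108 -0.5162  0.4092]
```

apply_moves([
  [0,-0.04,0.032],
  [0,-0.04,0.032],
  [0,-0.04,0.032],
  [0,-0.04,0.032],
  [0,-0.04,0.032],
  [0,-0.04,0.032],
  [0,-0.04,0.032],
  [0,-0.04,0.032],
  [0,-0.04,0.032],
  [0,-0.04,0.032],
  [0,-0.04,0.032],
  [0,-0.04,0.032],
], twist=[3,0,0,0,0,0,0,0,0,0,0,0], claw=[1,1,1,1,1,1,1,1,1,1,1,1])

```text
time_s: 3.0
tcp_pos: [0.627, -0.1274, 0.3417]
ee_rot: [[0.003, -0.986, -0.165], [-0.001, -0.165, 0.986], [-1.0, -0.003, -0.001]]
wrist_force: [0.1, -1.9, 0.5]
gripper_width: 1.0
```

```bash
python3 rel.py .6425 -.064 .29
```

```text
t 3.0 p [ 0.627  -0.1274  0.3417] yaw -170.51 w 1.0 F [ 0.05 -1.94  0.54] j [  3.   20.8  13.3   0.1 -82.4   6.5]
[[0.003, -0.986, -0.165], [-0.001, -0.165, 0.986], [-1.0, -0.003, -0.001]]
tool shift [ 0.0517 -0.0255  0.06  ]
```

apply_moves([
  [0,-0.012,0.03],
  [0,-0.013,0.03],
  [0,0,0],
  [0.02,0,0],
  [0,0,0],
], twist=[0,0,0,0,0], claw=[1,1,1,1,1])

```text
time_s: 3.5
tcp_pos: [0.6461, -0.055, 0.3181]
ee_rot: [[0.0, -0.985, -0.173], [-0.0, -0.173, 0.985], [-1.0, -0.0, -0.0]]
wrist_force: [0.5, 0.1, 0.0]
gripper_width: 1.001
```

```bash
python3 rel.py .6425 -.064 .207; python3 - <<'E'
from look import *
for c in('scene','top'):
    p=snap(c,c+'2');a=p['pixels'][140:300,200:400] if c=='scene' else p['pixels'][110:260,200:400]
    cv2.imwrite(f'pics/{c}2c.png',cv2.cvtColor(cv2.resize(a,None,fx=3.6,fy=3.6,interpolation=2),cv2.COLOR_RGB2BGR))
E
```

```text
t 3.5 p [ 0.6461 -0.055   0.3181] yaw -170.03 w 1.001 F [0.54 0.06 0.01] j [  9.4  22.1  12.1   0.  -80.    0.6]
[[0.0, -0.985, -0.173], [-0.0, -0.173, 0.985], [-1.0, -0.0, -0.0]]
tool shift [ 0.1111  0.0051 -0.0082]
```

View pics/scene2c.png

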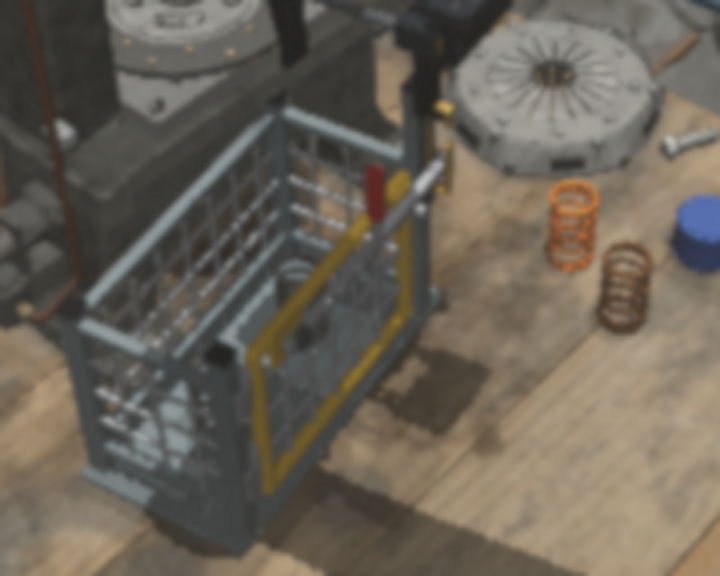

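View pics/top2c.png

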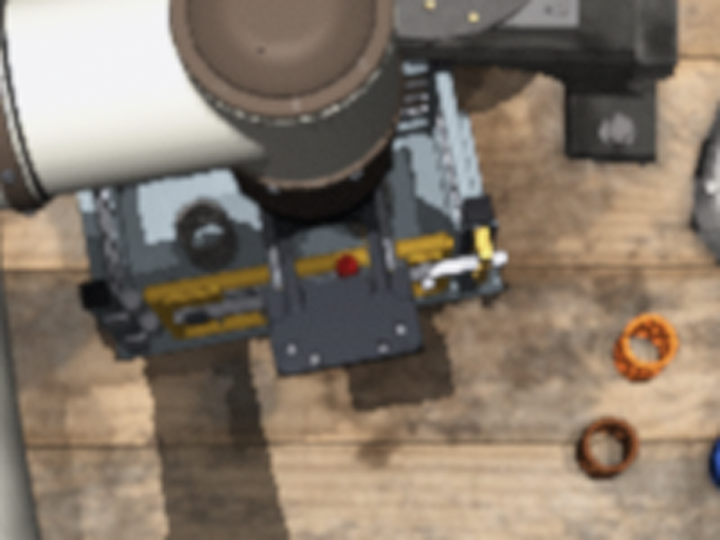

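apply_moves([
  [0.02,0.005,-0.008],
  [0.03,0,0],
  [0.03,0,0],
  [0,0,0],
  [0,0,0],
], twist=[0,0,0,0,0], claw=[1,1,1,1,1])

```text
time_s: 4.1
tcp_pos: [0.6477, -0.07, 0.2498]
ee_rot: [[0.023, -0.985, -0.169], [-0.004, -0.169, 0.986], [-1.0, -0.022, -0.008]]
wrist_force: [0.8, 0.3, 0.3]
gripper_width: 1.003
```

```bash
python3 rel.py .6425 -.064 .207
```

```text
t 4.1 p [ 0.6477 -0.07    0.2498] yaw -170.28 w 1.003 F [0.8  0.33 0.29] j [  8.2  23.5   4.5   0.4 -69.7   1.3]
[[0.023, -0.985, -0.169], [-0.004, -0.169, 0.986], [-1.0, -0.022, -0.008]]
tool shift [0.0427 0.0051 0.0072]
```

apply_moves([
  [0,0,0],
  [0,0,0],
], twist=[0,0], claw=[1,1])

```text
time_s: 4.3
tcp_pos: [0.6492, -0.0708, 0.2538]
ee_rot: [[0.029, -0.985, -0.168], [-0.004, -0.168, 0.986], [-1.0, -0.028, -0.009]]
wrist_force: [0.1, 0.2, 0.0]
gripper_width: 0.999
```

```bash
python3 rel.py .6425 -.064 .207
```

```text
t 4.3 p [ 0.6492 -0.0708  0.2538] yaw -170.3 w 0.999 F [0.1  0.19 0.02] j [  8.2  23.4   4.8   0.5 -69.8   1.4]
[[0.029, -0.985, -0.168], [-0.004, -0.168, 0.986], [-1.0, -0.028, -0.009]]
tool shift [0.0466 0.0067 0.0082]
```

apply_moves([
  [0.01,0.004,0.004],
  [0.01,0.003,0.004],
  [0.01,0,0],
  [0.005,0,0],
  [0,0,0],
], twist=[0,0,0,0,0], claw=[1,1,1,1,1])

```text
time_s: 4.8
tcp_pos: [0.6418, -0.0631, 0.218]
ee_rot: [[0.033, -0.985, -0.169], [-0.004, -0.169, 0.986], [-0.999, -0.032, -0.009]]
wrist_force: [-0.7, -0.3, 0.3]
gripper_width: 0.998
```

```bash
python3 rel.py .6425 -.064 .207
```

```text
t 4.8 p [ 0.6418 -0.0631  0.218 ] yaw -170.26 w 0.998 F [-0.71 -0.26  0.34] j [  9.   23.8   0.2   0.6 -64.6   0.5]
[[0.033, -0.985, -0.169], [-0.004, -0.169, 0.986], [-0.999, -0.032, -0.009]]
tool shift [ 0.011  -0.0002 -0.0009]
```

apply_moves([
  [0.005,0,0],
  [0.005,0,-0.001],
  [0,0,0],
  [0,0,0],
  [0,0,0],
  [0,0,0],
  [0,0,0],
], twist=[0,0,0,0,0,0,0], claw=[0.8,0.6,0.4,0.3,0.25,0.25,0.25])

```text
time_s: 5.5
tcp_pos: [0.6431, -0.0645, 0.2073]
ee_rot: [[0.034, -0.985, -0.169], [-0.004, -0.169, 0.986], [-0.999, -0.033, -0.01]]
wrist_force: [-0.2, 0.7, -0.1]
gripper_width: 0.452
```

```bash
python3 rel.py .6425 -.064 .207; python3 - <<'E'
from look import *
for c in('scene','top'):
    p=snap(c,c+'3');a=p['pixels'][140:240,260:360] if c=='scene' else p['pixels'][150:230,250:350]
    cv2.imwrite(f'pics/{c}3c.png',cv2.cvtColor(cv2.resize(a,None,fx=6,fy=6,interpolation=2),cv2.COLOR_RGB2BGR))
E
```

```text
t 5.5 p [ 0.6431 -0.0645  0.2073] yaw -170.26 w 0.452 F [-0.15  0.71 -0.1 ] j [  8.8  24.3  -0.5   0.6 -63.3   0.6]
[[0.034, -0.985, -0.169], [-0.004, -0.169, 0.986], [-0.999, -0.033, -0.01]]
tool shift [0.0003 0.0005 0.0006]
```

View pics/scene3c.png

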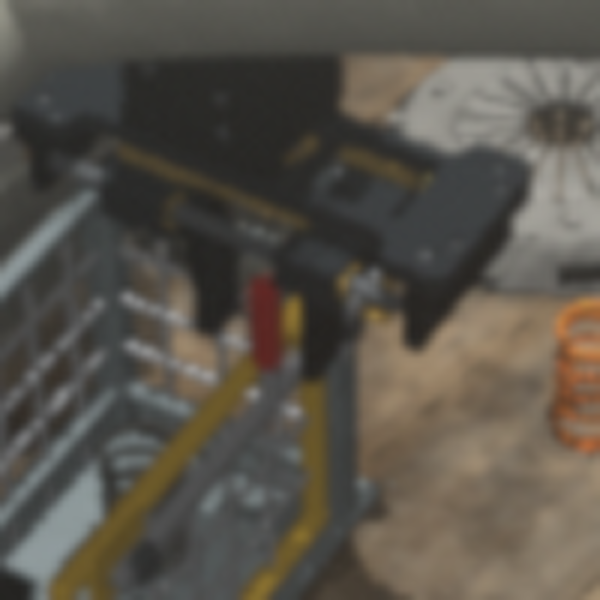

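View pics/top3c.png

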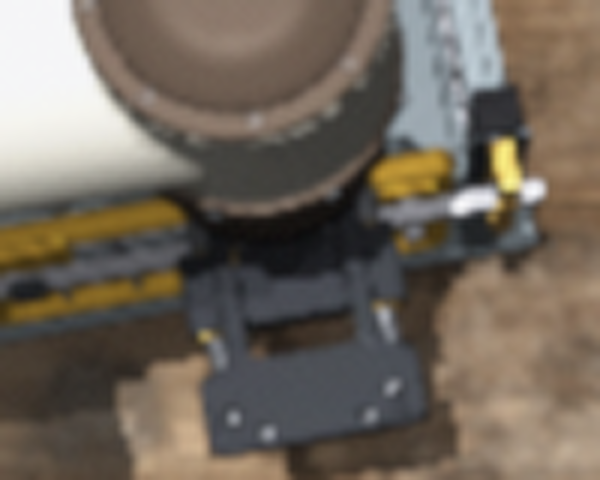

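apply_moves([
  [0,0,0],
  [0,0,0],
  [0,0,0],
  [0,0,0],
], twist=[0,0,0,0], claw=[0.22,0.22,0.22,0.22])

```text
time_s: 6.0
tcp_pos: [0.6431, -0.0645, 0.2076]
ee_rot: [[0.034, -0.985, -0.169], [-0.004, -0.169, 0.986], [-0.999, -0.033, -0.01]]
wrist_force: [-0.4, -0.1, 0.0]
gripper_width: 0.224
```

apply_moves([
  [0,0,0],
  [0,0,0],
], twist=[0,0], claw=[0.19,0.19])

```text
time_s: 6.2
tcp_pos: [0.6431, -0.0644, 0.2076]
ee_rot: [[0.034, -0.985, -0.169], [-0.004, -0.169, 0.986], [-0.999, -0.033, -0.01]]
wrist_force: [0.5, -0.9, -0.2]
gripper_width: 0.194
```

apply_moves([
  [0,0,0],
  [0,0,0],
], twist=[0,0], claw=[0.178,0.178])

```text
time_s: 6.4
tcp_pos: [0.6434, -0.0644, 0.2076]
ee_rot: [[0.035, -0.985, -0.169], [-0.004, -0.169, 0.986], [-0.999, -0.034, -0.01]]
wrist_force: [0.4, 0.7, 0.3]
gripper_width: 0.179
```

apply_moves([
  [0,0,0],
  [0,0,0],
], twist=[0,0], claw=[0.17,0.17])

```text
time_s: 6.6
tcp_pos: [0.6438, -0.0643, 0.2076]
ee_rot: [[0.036, -0.985, -0.169], [-0.004, -0.169, 0.986], [-0.999, -0.034, -0.01]]
wrist_force: [1.1, -0.2, -1.0]
gripper_width: 0.177
```

```bash
python3 - <<'E'
from look import *
f=[]
for i in range(6):
    p=imaging.capture('top');s=r.sense();f.append(s['wrist_force'])
print(np.array(f).round(2),s['gripper_width'],s['tcp_pos'])
E
```

```text
[[ 0.72 -0.79 -1.63]
 [ 0.66 -0.24 -0.84]
 [-0.18  0.31 -0.44]
 [ 1.03  0.31 -0.77]
 [-0.37  0.27  0.08]
 [ 1.36  0.48 -1.32]] 0.1733828692639928 [ 0.64366568 -0.06435132  0.20764684]
```

apply_moves([
  [0,-0.0005,0],
  [0,0,0],
  [0,0,0],
], twist=[0,0,0], claw=[0.165,0.165,0.16])

```text
time_s: 7.2
tcp_pos: [0.6439, -0.0643, 0.2076]
ee_rot: [[0.035, -0.985, -0.169], [-0.004, -0.169, 0.986], [-0.999, -0.033, -0.01]]
wrist_force: [-0.2, 0.2, -0.5]
gripper_width: 0.164
```

apply_moves([
  [0,0,0],
  [0,0,0],
  [0,0,0],
], twist=[0,0,0], claw=[0.15,0.12,0.12])

```text
time_s: 7.5
tcp_pos: [0.6437, -0.0643, 0.2077]
ee_rot: [[0.034, -0.985, -0.169], [-0.004, -0.169, 0.986], [-0.999, -0.033, -0.01]]
wrist_force: [0.4, 0.6, 1.2]
gripper_width: 0.151
```

```bash
cat > f.py <<'E'
from look import *
f=[]
for i in range(4):
    p=imaging.capture('top');s=r.sense();f.append(s['wrist_force'])
print(s['time_s'],np.array(f).round(2).tolist(),np.mean(f,0).round(2),s['gripper_width'],np.array(s['tcp_pos']).round(5))
E
python3 f.py
```

```text
7.7 [[0.99, -0.24, 0.81], [0.81, -0.25, 1.22], [1.4, 0.07, -0.41], [0.24, -0.43, 0.1]] [ 0.86 -0.21  0.43] 0.1541825577692948 [ 0.64369 -0.06431  0.20764]
```

```bash
python3 - <<'E'
import cv2
a=cv2.imread('pics/scene1.png');cv2.imwrite('pics/s1k.png',cv2.resize(a[155:205,295:345],None,fx=12,fy=12,interpolation=cv2.INTER_NEAREST))
from geo import *
# cage frame
x=np.array([.985,.1714,0]);y=np.array([-.1714,.985,0]);H=np.array([.6370,.0769,0])
for h in (.155,.165,.175,.185,.195,.205,.215,.23):
    q=proj('scene',H-.024*x-.225*y+[0,0,h]);print(h,q.round(1),((q-[295,155])*12).round())
E
```

```text
0.155 [323.8 188.4] [345. 401.]
0.165 [323.8 185.5] [345. 366.]
0.175 [323.8 182.6] [345. 331.]
0.185 [323.8 179.7] [346. 296.]
0.195 [323.8 176.7] [346. 260.]
0.205 [323.8 173.7] [346. 224.]
0.215 [323.8 170.7] [346. 188.]
0.23 [323.9 166. ] [346. 132.]
```

View pics/s1k.png

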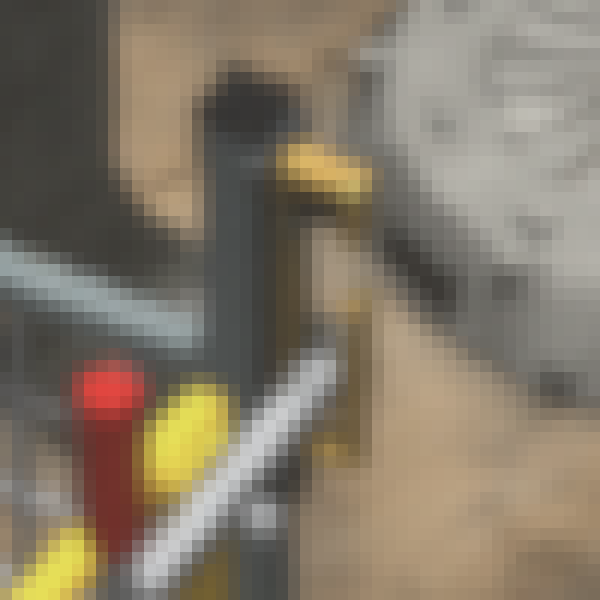

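apply_moves([
  [-0.002,-0.0001,0.0011],
  [-0.002,-0.0001,0.0011],
  [-0.002,-0.0001,0.0012],
  [0,0,0],
], twist=[0,0,0,0], claw=[0.12,0.12,0.12,0.12])

```text
time_s: 8.1
tcp_pos: [0.6422, -0.0623, 0.2119]
ee_rot: [[0.03, -0.985, -0.168], [-0.007, -0.169, 0.986], [-1.0, -0.028, -0.012]]
wrist_force: [0.6, -1.3, -2.4]
gripper_width: 0.153
```

```bash
python3 f.py
```

```text
8.3 [[1.72, -1.86, -2.47], [1.84, -1.78, -2.85], [1.36, -2.02, -2.23], [2.39, -1.74, -3.44]] [ 1.83 -1.85 -2.75] 0.15020578340618798 [ 0.64218 -0.06227  0.21191]
```

apply_moves([
  [-0.002,-0.0012,0.0012],
  [-0.002,-0.0003,0.0013],
  [-0.002,-0.0003,0.0013],
  [0,0,0],
], twist=[0,0,0,0], claw=[0.12,0.12,0.12,0.12])

```text
time_s: 8.7
tcp_pos: [0.6416, -0.0588, 0.2177]
ee_rot: [[0.025, -0.986, -0.168], [-0.008, -0.168, 0.986], [-1.0, -0.024, -0.012]]
wrist_force: [0.5, -1.9, -2.2]
gripper_width: 0.147
```

```bash
python3 f.py
```

```text
8.9 [[0.3, -1.93, -2.35], [0.14, -2.93, -2.48], [0.8, -2.82, -2.53], [0.36, -2.44, -2.57]] [ 0.4  -2.53 -2.48] 0.15004888222018337 [ 0.64167 -0.05894  0.2174 ]
```

apply_moves([
  [-0.0015,-0.0004,0.001],
  [-0.0015,-0.0003,0.001],
  [-0.0015,-0.0003,0.001],
  [0,0,0],
], twist=[0,0,0,0], claw=[0.12,0.12,0.12,0.12])

```text
time_s: 9.3
tcp_pos: [0.6412, -0.056, 0.2219]
ee_rot: [[0.023, -0.986, -0.167], [-0.009, -0.167, 0.986], [-1.0, -0.021, -0.012]]
wrist_force: [0.1, -2.4, -2.5]
gripper_width: 0.155
```

```bash
python3 f.py; python3 - <<'E'
from look import *
p=snap('scene','scene4');a=p['pixels'][155:205,295:345]
cv2.imwrite('pics/s4k.png',cv2.cvtColor(cv2.resize(a,None,fx=12,fy=12,interpolation=0),cv2.COLOR_RGB2BGR))
E
```

```text
9.5 [[-0.5, -2.77, -2.8], [0.37, -2.62, -3.17], [-0.71, -3.18, -1.99], [-0.76, -2.96, -2.08]] [-0.4  -2.88 -2.51] 0.1535926389291903 [ 0.64122 -0.0561   0.22168]
```

View pics/s4k.png

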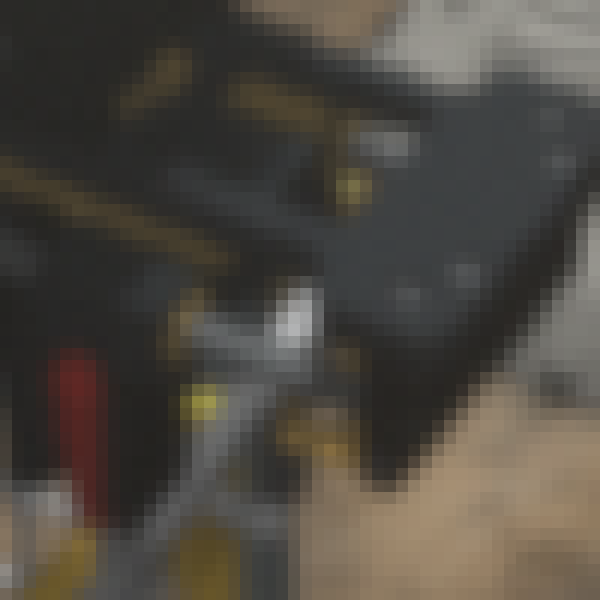

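apply_moves([
  [-0.0008,-0.0001,0.0004],
  [-0.0006,0,0.0004],
  [0,0,0],
], twist=[0,0,0], claw=[0.12,0.12,0.12])

```text
time_s: 9.85
tcp_pos: [0.6411, -0.0553, 0.2229]
ee_rot: [[0.022, -0.986, -0.167], [-0.009, -0.167, 0.986], [-1.0, -0.021, -0.012]]
wrist_force: [-0.1, -2.7, -3.3]
gripper_width: 0.152
```

```bash
python3 f.py
```

```text
10.05 [[-0.75, -3.3, -3.32], [0.14, -2.68, -2.73], [0.35, -3.16, -2.41], [-0.53, -1.79, -2.41]] [-0.2  -2.73 -2.72] 0.15011953406622944 [ 0.64111 -0.05533  0.22291]
```

apply_moves([
  [-0.0008,0,0.0005],
  [-0.0006,0,0.0005],
  [0,0,0],
], twist=[0,0,0], claw=[0.12,0.12,0.12])

```text
time_s: 10.35
tcp_pos: [0.6409, -0.0543, 0.2243]
ee_rot: [[0.022, -0.986, -0.167], [-0.009, -0.167, 0.986], [-1.0, -0.021, -0.012]]
wrist_force: [-0.3, -2.3, -2.8]
gripper_width: 0.153
```

```bash
python3 f.py
```

```text
10.55 [[-0.21, -3.14, -2.64], [-0.23, -2.44, -1.87], [0.07, -1.7, -3.17], [0.5, -2.19, -2.53]] [ 0.03 -2.37 -2.55] 0.15060632854661102 [ 0.64092 -0.05435  0.22427]
```

apply_moves([
  [-0.0006,0,0.0004],
  [-0.0005,0,0.0003],
  [0,0,0],
], twist=[0,0,0], claw=[0.12,0.12,0.12])

```text
time_s: 10.85
tcp_pos: [0.6408, -0.0536, 0.2253]
ee_rot: [[0.022, -0.986, -0.167], [-0.009, -0.167, 0.986], [-1.0, -0.021, -0.012]]
wrist_force: [0.4, -2.5, -2.6]
gripper_width: 0.152
```

```bash
python3 f.py
```

```text
11.05 [[0.5, -2.57, -2.59], [-0.64, -3.2, -2.56], [-1.1, -2.69, -2.1], [0.27, -3.16, -2.13]] [-0.24 -2.9  -2.35] 0.15100880936077973 [ 0.64081 -0.05355  0.22531]
```

apply_moves([
  [-0.0006,0,0.0004],
  [-0.0004,0,0.0003],
  [0,0,0],
], twist=[0,0,0], claw=[0.12,0.12,0.12])

```text
time_s: 11.35
tcp_pos: [0.6407, -0.0529, 0.2263]
ee_rot: [[0.022, -0.986, -0.167], [-0.009, -0.167, 0.986], [-1.0, -0.021, -0.012]]
wrist_force: [0.6, -2.2, -3.2]
gripper_width: 0.152
```

```bash
python3 f.py
```

```text
11.55 [[0.02, -3.0, -2.91], [-0.52, -2.01, -1.76], [1.0, -2.33, -2.95], [0.32, -2.7, -2.67]] [ 0.21 -2.51 -2.57] 0.1504713096132328 [ 0.64069 -0.05287  0.22622]
```

apply_moves([
  [-0.0005,0,0.0004],
  [-0.0004,0,0.0003],
  [0,0,0],
], twist=[0,0,0], claw=[0.12,0.12,0.12])

```text
time_s: 11.85
tcp_pos: [0.6406, -0.0521, 0.2272]
ee_rot: [[0.022, -0.986, -0.167], [-0.009, -0.167, 0.986], [-1.0, -0.021, -0.012]]
wrist_force: [0.6, -2.7, -1.7]
gripper_width: 0.149
```

```bash
python3 f.py
```

```text
12.05 [[-0.51, -2.16, -2.39], [0.07, -3.28, -2.08], [0.33, -2.99, -2.63], [0.36, -2.34, -2.43]] [ 0.06 -2.69 -2.38] 0.1502263153556274 [ 0.64059 -0.05219  0.22716]
```

apply_moves([
  [-0.0005,0,0.0004],
  [-0.0004,0,0.0003],
  [0,0,0],
], twist=[0,0,0], claw=[0.12,0.12,0.12])

```text
time_s: 12.35
tcp_pos: [0.6405, -0.0514, 0.2281]
ee_rot: [[0.022, -0.986, -0.167], [-0.009, -0.167, 0.986], [-1.0, -0.021, -0.012]]
wrist_force: [1.2, -2.5, -2.9]
gripper_width: 0.151
```

```bash
python3 f.py
```

```text
12.55 [[-0.16, -1.63, -2.69], [-0.49, -2.74, -2.9], [-0.76, -2.91, -2.42], [-0.39, -2.67, -3.36]] [-0.45 -2.49 -2.84] 0.1519495588054856 [ 0.64045 -0.05146  0.22805]
```

apply_moves([
  [-0.0005,0,0.0004],
  [-0.0003,0,0.0003],
  [0,0,0],
], twist=[0,0,0], claw=[0.12,0.12,0.12])

```text
time_s: 12.85
tcp_pos: [0.6404, -0.0509, 0.2288]
ee_rot: [[0.022, -0.986, -0.167], [-0.009, -0.167, 0.986], [-1.0, -0.021, -0.012]]
wrist_force: [-0.1, -2.6, -2.6]
gripper_width: 0.15
```

```bash
python3 f.py
```

```text
13.05 [[0.02, -2.89, -1.67], [0.83, -2.92, -2.49], [-0.29, -3.51, -3.52], [-0.31, -3.49, -2.86]] [ 0.06 -3.2  -2.63] 0.14938110230489227 [ 0.64034 -0.05087  0.22878]
```

apply_moves([
  [-0.0005,0,0.0003],
  [-0.0004,0,0.0003],
  [0,0,0],
], twist=[0,0,0], claw=[0.12,0.12,0.12])

```text
time_s: 13.35
tcp_pos: [0.6403, -0.0508, 0.2289]
ee_rot: [[0.022, -0.986, -0.166], [-0.009, -0.167, 0.986], [-1.0, -0.02, -0.013]]
wrist_force: [-0.5, -3.3, -3.5]
gripper_width: 0.149
```

```bash
python3 f.py
```

```text
13.55 [[1.73, -3.83, -3.01], [1.16, -3.51, -4.66], [1.08, -4.64, -3.47], [0.66, -3.93, -4.0]] [ 1.16 -3.98 -3.79] 0.14783074303098154 [ 0.64033 -0.05069  0.22898]
```

apply_moves([
  [0.0012,0,-0.0009],
  [0.0012,0,-0.0008],
  [0.0009,0,-0.0007],
  [0,0,0],
], twist=[0,0,0,0], claw=[0.12,0.12,0.12,0.12])

```text
time_s: 13.95
tcp_pos: [0.6408, -0.0521, 0.2271]
ee_rot: [[0.023, -0.986, -0.167], [-0.007, -0.167, 0.986], [-1.0, -0.022, -0.011]]
wrist_force: [-0.8, -1.5, -1.2]
gripper_width: 0.148
```

```bash
python3 f.py; python3 rel.py .6408 -.0532 .2258
```

```text
14.15 [[-0.73, -2.17, -1.44], [-0.28, -0.94, -1.03], [-0.3, -1.74, -1.11], [0.24, -1.56, -1.57]] [-0.27 -1.6  -1.29] 0.15466066355343763 [ 0.64081 -0.05211  0.22707]
t 14.15 p [ 0.6408 -0.0521  0.2271] yaw -170.38 w 0.155 F [ 0.24 -1.56 -1.57] j [ 10.1  23.5   1.    0.7 -66.3  -0.7]
[[0.023, -0.986, -0.167], [-0.008, -0.167, 0.986], [-1.0, -0.022, -0.011]]
tool shift [ 0.0013  0.0002 -0.0011]
```

apply_moves([
  [0.0012,0,-0.001],
  [0.0006,0,-0.0005],
  [0,0,0],
], twist=[0,0,0], claw=[0.12,0.12,0.12])

```text
time_s: 14.45
tcp_pos: [0.6414, -0.0531, 0.2256]
ee_rot: [[0.025, -0.986, -0.167], [-0.007, -0.167, 0.986], [-1.0, -0.023, -0.011]]
wrist_force: [-0.3, -0.4, -1.1]
gripper_width: 0.151
```

```bash
python3 f.py; python3 rel.py .6408 -.0532 .2258
```

```text
14.65 [[0.47, -1.43, -0.34], [-0.53, -0.02, -0.05], [-0.55, -2.03, -0.38], [-0.17, -1.88, -0.88]] [-0.2  -1.34 -0.41] 0.1482260616475411 [ 0.64141 -0.0531   0.22565]
t 14.65 p [ 0.6414 -0.0531  0.2256] yaw -170.37 w 0.148 F [-0.17 -1.88 -0.88] j [  9.9  23.6   0.9   0.7 -66.1  -0.6]
[[0.025, -0.986, -0.167], [-0.007, -0.167, 0.986], [-1.0, -0.023, -0.011]]
tool shift [-0.0002  0.0006  0.    ]
```

apply_moves([
  [-0.0001,0.0025,0.0003],
  [-0.0001,0.0034,0.0005],
  [-0.0001,0.0034,0.0005],
  [0,0,0],
], twist=[1,1.5,1.5,0], claw=[0.12,0.12,0.12,0.12])

```text
time_s: 15.05
tcp_pos: [0.6321, -0.0529, 0.2259]
ee_rot: [[0.027, -0.995, -0.092], [-0.006, -0.092, 0.996], [-1.0, -0.026, -0.009]]
wrist_force: [-1.1, -0.9, -0.7]
gripper_width: 0.146
```

```bash
cat > g.py <<'E'
from look import *
s=r.sense();R=np.array(s['ee_rot']);p=np.array(s['tcp_pos'])
g=p-.005*R[:,0];H=np.array([.6372,.0767]);x=np.array([.985,.1714]);y=np.array([-.1714,.985])
d=g[:2]-H;a=np.array([x@d,y@d]);phi=np.arctan2(-.0181,.1286)-np.arctan2(a[0],-a[1])
yaw=np.degrees(np.arctan2(R[1,1],R[0,1]))%360
print('t',s['time_s'],'gate~',np.degrees(phi).round(2),'deg r',np.hypot(*a).round(4),'z',p[2].round(4),'yawrel',(189.7-yaw).round(2),'F',np.array(s['wrist_force']).round(1),'w',round(s['gripper_width'],3),'j1,6',np.array(s['joints'])[[0,4,5]].round(0),'tilt',R[2,1:].round(3))
# gate-frame force: out(-x rotated)
E
python3 f.py;python3 g.py
```

```text
15.25 [[-1.19, -1.09, -0.72], [-1.59, -1.55, -0.91], [-0.39, -1.6, -1.76], [-1.36, -1.37, -1.04]] [-1.13 -1.4  -1.11] 0.150436339225732 [ 0.63241 -0.05299  0.22575]
t 15.25 gate~ 4.03 deg r 0.1297 z 0.2258 yawrel 4.33 F [-1.4 -1.4 -1. ] w 0.15 j1,6 [ 10. -65.  -5.] tilt [-0.026 -0.009]
```

apply_moves([
  [-0.0001,0.0045,0.0007],
  [-0.0001,0.0045,0.0007],
  [-0.0002,0.0056,0.0009],
  [-0.0002,0.0067,0.0011],
  [-0.0002,0.0067,0.0011],
  [-0.0002,0.0067,0.0011],
  [0,0,0],
], twist=[2,2,2.5,3,3,3,0], claw=[0.12,0.12,0.12,0.12,0.12,0.12,0.12])

```text
time_s: 15.95
tcp_pos: [0.598, -0.0473, 0.2254]
ee_rot: [[0.028, -0.983, 0.184], [-0.009, 0.184, 0.983], [-1.0, -0.029, -0.003]]
wrist_force: [-1.4, -1.9, -1.5]
gripper_width: 0.152
```

```bash
python3 g.py
```

```text
t 15.95 gate~ 19.47 deg r 0.1301 z 0.2254 yawrel 20.31 F [-1.4 -1.9 -1.5] w 0.152 j1,6 [ 11. -64. -22.] tilt [-0.029 -0.003]
```

apply_moves([
  [-0.0001,0.0056,0.0009],
  [-0.0002,0.0068,0.0011],
  [-0.0002,0.0068,0.0011],
  [-0.0002,0.0068,0.0011],
  [-0.0002,0.0068,0.0011],
  [-0.0002,0.0068,0.0011],
  [-0.0002,0.0068,0.0011],
  [-0.0002,0.0068,0.0011],
  [-0.0002,0.0068,0.0011],
  [-0.0002,0.0068,0.0011],
  [0,0,0],
], twist=[2,3,3,3,3,3,3,3,3,3,0], claw=[0.12,0.12,0.12,0.12,0.12,0.12,0.12,0.12,0.12,0.12,0.12])

```text
time_s: 17.05
tcp_pos: [0.5414, -0.0124, 0.2248]
ee_rot: [[0.024, -0.767, 0.642], [-0.012, 0.642, 0.767], [-1.0, -0.027, 0.006]]
wrist_force: [-1.6, -0.5, -1.8]
gripper_width: 0.148
```

```bash
python3 g.py
```

```text
t 17.05 gate~ 48.98 deg r 0.1308 z 0.2248 yawrel 49.62 F [-1.6 -0.5 -1.8] w 0.148 j1,6 [ 16. -61. -57.] tilt [-0.027  0.006]
```

apply_moves([
  [-0.0001,0.0056,0.001],
  [-0.0002,0.0068,0.0012],
  [-0.0002,0.0068,0.0012],
  [-0.0002,0.0068,0.0012],
  [-0.0002,0.0068,0.0012],
  [-0.0002,0.0068,0.0012],
  [-0.0002,0.0068,0.0012],
  [-0.0002,0.0068,0.0012],
  [-0.0002,0.0068,0.0012],
  [-0.0002,0.0068,0.0012],
  [0,0,0],
], twist=[2,3,3,3,3,3,3,3,3,3,0], claw=[0.12,0.12,0.12,0.12,0.12,0.12,0.12,0.12,0.12,0.12,0.12])

```text
time_s: 18.15
tcp_pos: [0.5097, 0.0457, 0.2247]
ee_rot: [[0.016, -0.361, 0.933], [-0.016, 0.933, 0.361], [-1.0, -0.021, 0.009]]
wrist_force: [-2.8, 0.3, -0.6]
gripper_width: 0.155
```

```bash
python3 g.py
```

```text
t 18.15 gate~ 78.25 deg r 0.1312 z 0.2247 yawrel 78.56 F [-2.8  0.3 -0.6] w 0.155 j1,6 [ 24. -61. -94.] tilt [-0.021  0.009]
```

Another ~11°, easing out.

apply_moves([
  [-0.0001,0.0056,0.0009],
  [-0.0002,0.0068,0.0013],
  [-0.0002,0.0068,0.0013],
  [-0.0001,0.0045,0.0008],
  [0,0.002,0.0003],
  [0,0,0],
  [0,0,0],
], twist=[2,3,3,2,1,0,0], claw=[0.12,0.12,0.12,0.12,0.12,0.12,0.12])

```text
time_s: 18.85
tcp_pos: [0.506, 0.0704, 0.2247]
ee_rot: [[0.011, -0.182, 0.983], [-0.017, 0.983, 0.182], [-1.0, -0.019, 0.008]]
wrist_force: [-3.2, 0.4, 0.2]
gripper_width: 0.151
```

```bash
python3 g.py
```

```text
t 18.85 gate~ 89.16 deg r 0.1314 z 0.2247 yawrel 89.21 F [-3.2  0.4  0.2] w 0.151 j1,6 [  27.  -61. -107.] tilt [-0.019  0.008]
```

apply_moves([
  [0.0018,0,-0.0014],
  [0.0018,0,-0.0013],
  [0.0018,0,-0.0013],
  [0.0018,0,-0.0012],
  [0.0018,0,-0.0011],
  [0.0018,0,-0.001],
  [0.0018,0,-0.001],
  [0,0,0],
], twist=[0,0,0,0,0,0,0,0], claw=[0.12,0.12,0.12,0.12,0.12,0.12,0.12,0.12])

```text
time_s: 19.65
tcp_pos: [0.4998, 0.0689, 0.2139]
ee_rot: [[0.02, -0.184, 0.983], [-0.014, 0.983, 0.184], [-1.0, -0.018, 0.017]]
wrist_force: [-4.1, 0.1, 3.9]
gripper_width: 0.15
```

```bash
python3 f.py;python3 g.py
```

```text
19.85 [[-4.5, 0.26, 2.42], [-3.47, 0.0, 2.99], [-3.53, -0.09, 2.34], [-4.48, 0.11, 1.46]] [-3.99  0.07  2.3 ] 0.15205868644264317 [0.49993 0.06892 0.21413]
t 19.85 gate~ 88.65 deg r 0.1376 z 0.2141 yawrel 89.09 F [-4.5  0.1  1.5] w 0.152 j1,6 [  27.  -59. -107.] tilt [-0.018  0.017]
```

apply_moves([
  [0.001,0,-0.0018],
  [0.0015,0,-0.0014],
  [0.0015,0,-0.0012],
  [0.0015,0,-0.001],
  [0,0,0],
], twist=[0,0,0,0,0], claw=[0.12,0.12,0.12,0.12,0.12])

```text
time_s: 20.35
tcp_pos: [0.4972, 0.0684, 0.2088]
ee_rot: [[0.026, -0.185, 0.982], [-0.013, 0.983, 0.185], [-1.0, -0.017, 0.024]]
wrist_force: [-1.1, -0.8, 0.7]
gripper_width: 0.152
```

```bash
python3 f.py;python3 g.py
```

```text
20.55 [[-0.39, 0.11, 0.66], [-0.26, 0.32, 1.64], [-1.4, 0.39, 1.12], [-0.97, -0.23, 1.01]] [-0.75  0.15  1.11] 0.14870307907937463 [0.49732 0.06844 0.20899]
t 20.55 gate~ 88.51 deg r 0.1402 z 0.209 yawrel 89.06 F [-1.  -0.2  1. ] w 0.149 j1,6 [  27.  -58. -107.] tilt [-0.017  0.024]
```

apply_moves([
  [0.001,0,-0.0003],
  [0,0,0],
  [0,0,0],
  [0,0,0],
  [0,0,0],
  [0,0,0],
  [0,0,0],
], twist=[0,0,0,0,0,0,0], claw=[0.12,0.12,0.25,0.3,0.5,0.5,0.5])

```text
time_s: 21.25
tcp_pos: [0.4969, 0.0681, 0.2071]
ee_rot: [[0.025, -0.185, 0.982], [-0.014, 0.983, 0.185], [-1.0, -0.018, 0.022]]
wrist_force: [1.0, 0.1, 0.1]
gripper_width: 0.46
```

```bash
python3 g.py
```

```text
t 21.25 gate~ 88.39 deg r 0.1407 z 0.2071 yawrel 89.03 F [1.  0.1 0.1] w 0.46 j1,6 [  27.  -58. -107.] tilt [-0.018  0.022]
```

apply_moves([
  [-0.008,0,0],
  [-0.015,0,0],
  [-0.02,0,0],
  [-0.03,0,0],
  [-0.03,0,0],
  [-0.03,0,0],
  [-0.03,0,0],
  [0,0,0],
], twist=[0,0,0,0,0,0,0,0], claw=[0.5,0.5,0.5,0.5,0.5,0.5,0.5,0.5])

```text
time_s: 22.05
tcp_pos: [0.4924, 0.0697, 0.3804]
ee_rot: [[0.027, -0.185, 0.982], [-0.015, 0.983, 0.186], [-1.0, -0.02, 0.023]]
wrist_force: [-0.1, -0.1, 1.4]
gripper_width: 0.5
```

apply_moves([
  [0,0,-0.04],
  [0,0,-0.04],
  [0,0,-0.04],
  [0,0,-0.03],
  [0,0,0],
  [0,0,0],
], twist=[0,0,0,0,0,0], claw=[0.5,0.5,0.5,0.5,0.5,0.5])

```text
time_s: 22.65
tcp_pos: [0.3401, 0.0404, 0.3764]
ee_rot: [[0.027, -0.184, 0.982], [-0.013, 0.983, 0.185], [-1.0, -0.018, 0.025]]
wrist_force: [0.2, -0.1, -0.7]
gripper_width: 0.499
```

```bash
python3 g.py; python3 - <<'E'
from look import *
for c in('scene','top'):
    p=snap(c,c+'9');a=p['pixels'][140:300,200:420] if c=='scene' else p['pixels'][110:280,200:420]
    cv2.imwrite(f'pics/{c}9c.png',cv2.cvtColor(cv2.resize(a,None,fx=3.5,fy=3.5,interpolation=2),cv2.COLOR_RGB2BGR))
E
```

```text
t 22.65 gate~ 84.92 deg r 0.2994 z 0.3764 yawrel 89.07 F [ 0.2 -0.1 -0.7] w 0.499 j1,6 [  36.  -83. -116.] tilt [-0.018  0.025]
```

View pics/scene9c.png

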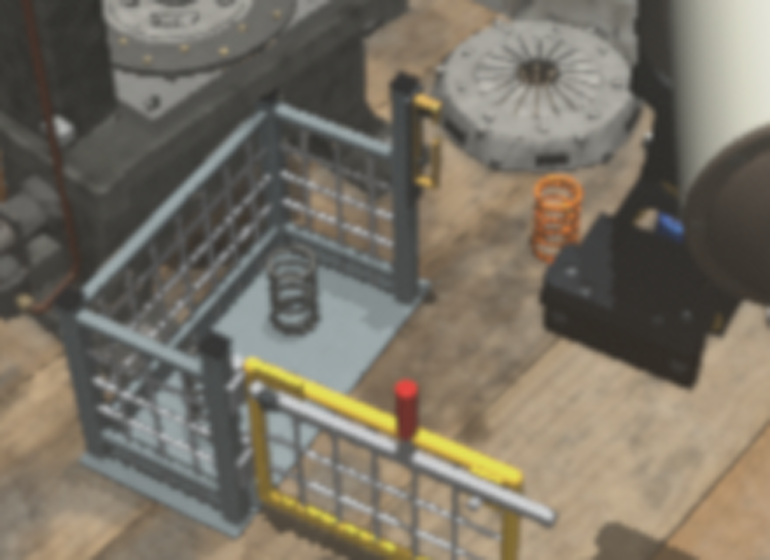

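View pics/top9c.png

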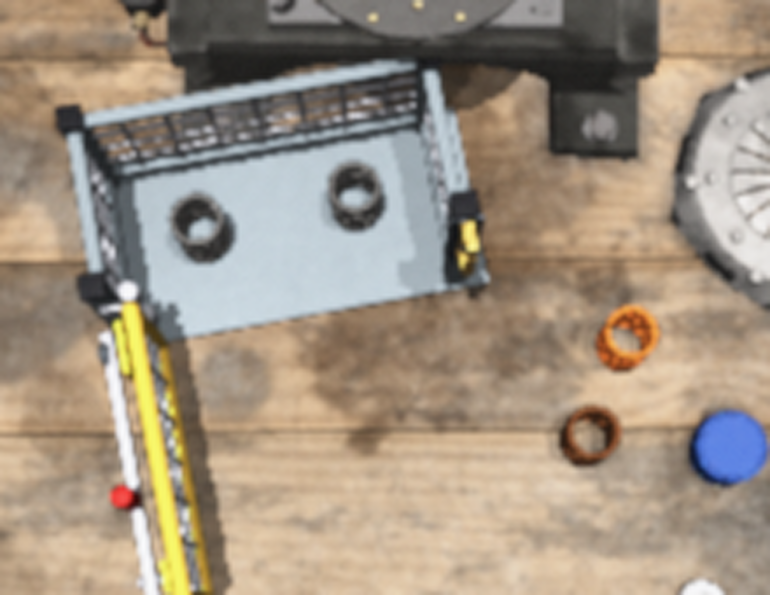

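```bash
python3 -c "
from station import job
print(job.finish_job())"
```

```text
the job is handed in; nothing more can be done
None
```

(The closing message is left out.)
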